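# Key the quarter-turn fastener round and hold the lamp-supply panel shut

### The arm

A 6-joint arm with a two-finger parallel gripper is mounted at the origin on the work surface. World frame = base frame: x ahead of the robot, y to its left, z up, the work surface at z = 0. Lengths are in mm, angles in rad, forces in N, time in s.
With the tool pointing down it reaches from about 400 to 925 mm from the base axis. Payload 12.5 kg.
Tool frame: the origin (TCP) lies where the fingers leave the gripper's body, on its centre line; the fingertips stand 78 mm ahead of it and the grasp point (between the pads) lies 59 mm ahead of it (env.tip_extent is the distance from the TCP to the fingertips, in mm); z points along the fingers, y is the direction in which the jaws open and shut (so a half turn about z gives the same grasp; the last joint's range is limited). The gripper opens to 95 mm and grips with 3 to 60 N. Pads are 20 mm wide; open, the fingers measure 119 mm over their backs; the gripper's body (75 mm by 180 mm) begins 59 mm behind the grasp point.
Start: joints at [-1.276, 0.491, 1.559, -0, 1.092, -0.106], TCP at [243.869, -575.47, 292.261] pointing down, gripper open.
Joint ranges: [-3.1, 3.1], [-0.84, 2.19], [0.05, 2.79], [-1.13, 4.28], [0.06, 2.93], [-2.69, 2.69]. Speed limits (rad/s): [2.22, 2.22, 2.79, 3.14, 3.14, 3.14].

### API

Orientations are given as [roll, pitch, yaw] about the fixed x, y, z axes, in that order (R = Rz(yaw) Ry(pitch) Rx(roll)).
In Python, from cell import env gives the robot as it stands. The module is installed in compiled form; this text tells all that it offers.
- The arm moves only by the tool play_rows, never from a script. Its argument "targets" is a list of rows, each an object with "linear": the shift along the tool's x, y, z in mm, a list of three; "turn": the turn about the tool's z in rad. A call has 1 to 20 rows; each row is the pose to reach, as a shift and turn from the pose commanded when the call began, along the tool's axes at that moment; what a row does not reach only later rows make up. A row lasts 1/8 s, in which the tool goes at most 62.5 mm and 10.7 degrees, less where a joint would pass 70% of its speed; a pose out of reach is approached as far as the arm can. A call with a gripper value outside its range is refused whole. "hand" is the finger opening in mm, from 0 to 95.1, set as the call begins (left out, the last holds). The fingers move at their own pace and stop on an object; the grip force is fixed at half the most. Time passes only in rows, so rows that repeat a pose let the fingers close. It gives the time, the measured TCP pose, the force and the opening at its end, in the units of the state.
- env.state(): the state, without advancing time (a new reading comes with each control period).
- env.read_camera(name): name is "scene" or "top" or "wrist"; returns (picture, depth): 400x640x3 uint8, red, green, blue; 400x640 float32, mm along the optical axis (not along the pixel's ray), 0 where there is no reading.
- env.camera_params(name): a dict with "fx", "fy", "cx", "cy" (pixels), "k1" (the pictures are not rectified: a ray, as slopes to the right and down, at radius r is drawn at 1 + k1 r^2 times it, then the intrinsics apply), "R" (3x3) and "t" (3): a world point X has camera coordinates R X + t. Camera axes: x right, y down, z forward; pixel columns grow to the right and rows downward; lengths in mm; the calibration is good to about 2 mm. A picture is of the moment at which its call begins: read the wrist's pose just before it. camera_params takes no time and is no camera call; for the wrist camera it gives the pose at the moment of the call.
- env.job_done(): hands the job in, once; it reports no verdict.
The state is a dict: "t": time; "joints": joint angles; "qvel": joint speeds; "tau": joint torques, N m; "eef_pos": TCP position; "tcp_rot": TCP orientation; "ft_force": force on the tool from outside, world axes, zero at the start; "moment": the same for the moment, N m; "opening": opening from 0.0 (shut) to 1.0 (fully open).
Only numpy, scipy, OpenCV 4.12 (cv2) and the standard library are available. Lean on these libraries where they do the work, as an engineer would, in place of code of your own. Each camera call takes 0.05 s, during which the arm holds its last target.

### The job

Pick up the key that stands on the bench and push its sleeve fully down onto the flat-sided spigot of the quarter-turn fastener on the lamp supply's access panel. Turn the fastener clockwise with the key until the slot in its head lines up with the index lines on the panel, then press down through the key until the panel is flush with its frame. Finish like that, still gripping the key and holding the panel pressed home; leave the other things on the bench where they are.

Things in the scene. Friction and masses are not known exactly. Their poses are not given: they have to be found in the camera images.
- key: Loose key standing upright, 72 mm tall, 130 to 250 g. Below: steel sleeve 43 (x) by 28 (y) by 32 mm high with a socket 27 (x) by 12 (y) mm, 24 deep, open downwards. Above, z 32 to 72 mm: flat grey grip 48 mm (x) by 10 mm thick (y), pinched across its thickness. Origin: centre of the underside; x along socket and grip. A half turn about z makes no difference.
- unit: Lamp supply, fixed: grey box 240 (x) by 200 (y) mm, the top rim (the panel's frame) at z = 90 mm. Origin: centre of the underside. A bare aluminium access panel, 200 by 160 mm, floats in its top with the fastener at its centre. Two black index lines on the panel lie along the unit's x axis, 38 to 64 mm each side of the fastener's centre.
- fastener: Quarter-turn fastener: round steel head 68 mm across, 4 mm thick, with a dark flat-sided spigot, 24.5 (x) by 9.5 (y) mm, 21 high, straight for 11 mm, then tapering to 19 by 4 mm. Origin: on the turning axis at the head's top face, where the sleeve's rim seats (100 mm above the bench with the panel loose, 94 home). x along the spigot's long side and the black slot line in the head.
- spigot_tip (a point): Top of the spigot, same axes as fastener. The fastener starts 0.8 to 1.5 rad short of aligned and turns clockwise from above (yaw falls) until its x axis is parallel to the unit's, either way round; stops lie 0.1 rad past that and a quarter turn before it. Friction 0.04 N m; the key has up to 0.12 rad of play. More than 0.2 rad off, a hidden pin blocks the panel after 1 mm.
- panel (a joint): How far the access panel has been pressed down, in m: 0 loose (its top 6 mm above the frame), 0.006 home (flush). Springs push it up: it starts to move at about 4 N and takes 10 N to hold home; it springs back when let go.
- tissue_box: Bystander: tissue box 230 x 120 x 85 mm (with a tissue 55 mm higher). Origin: centre of the underside.
- bottle: Bystander: amber bottle, 60 mm across, 120 mm tall. Origin: centre of the underside.
- tip_rack: Bystander: grey pipette tip rack 110 x 80 x 61 mm. Origin: centre of the underside.
- slide_box: Bystander: white slide box 100 x 75 x 28 mm. Origin: centre of the underside.
Things that resemble listed ones, but are neither listed nor needed, are in the scene too. There is more than one size of the key; the job needs the middle-sized.

How it is judged (in metres and radians):
On the way, in this order (a step that is already met when the one before it is completed fails the run):
1. the key's sleeve is pushed fully home on the fastener's spigot (z of key in the frame of fastener below 0.003 m and horizontal distance between key and fastener below 0.004 m and angle between the x axis of key and the x axis of fastener, either way round below 0.25 rad and angle between key's own z axis and vertical below 0.1 rad), for 0.2 s.
2. the fastener is turned, with the key on it, until its slot lines up with the index lines (all of step 1 and angle between the x axis of fastener and the x axis of unit, either way round below 0.2 rad), for 0.2 s.
At the end, for the whole second after the job is handed in: For the last second: sleeve home on the spigot (rim within 3 mm of the head, centred within 4 mm, upright and in line), slot within 0.2 rad of the index lines, panel within 1 mm of flush, fingers gripping the key (over 3 N) and the key pressing the fastener (over 4 N) (all of step 2 and value of joint panel above 0.005 m and contact force between the fingers and key above 3 N and contact force between key and fastener above 4 N); the arm keeps its last pose, push and grip.
It fails at once if the tissue box is moved more than 30 mm or tipped (distance of tissue_box from where it was at the start of the episode above 0.03 m or angle between tissue_box's own z axis and vertical above 0.5 rad).
It fails at once if the bottle is moved more than 30 mm or tipped (distance of bottle from where it was at the start of the episode above 0.03 m or angle between bottle's own z axis and vertical above 0.5 rad).
It fails at once if the tip rack is moved more than 30 mm or tipped (distance of tip_rack from where it was at the start of the episode above 0.03 m or angle between tip_rack's own z axis and vertical above 0.5 rad).
It fails at once if the slide box is moved more than 30 mm or tipped (distance of slide_box from where it was at the start of the episode above 0.03 m or angle between slide_box's own z axis and vertical above 0.5 rad).
It also fails if it takes over 38 s, if anything falls off the work surface, if the arm or the gripper's body presses on something with over 40 N, if the wrist force passes 120 N, or if a joint passes its speed limit or range.

## Working session

There is one attempt and no reset: what is moved stays moved. The work goes in short steps, Python scripts to look and compute and a tool call to move; the robot and the scene stay as the last step left them, time stands still between calls to the robot, and variables do not carry over. Pictures are saved under pics/ and viewed, and the job is handed in when it is done.

Besides the shell and the picture viewer there is one more tool, called in YAML: its name, and indented under it one key for each argument. play_rows: Moves the arm, as the interface text tells. Its arguments: {"type":"object","properties":{"targets":{"type":"array","items":{"type":"object","properties":{"linear":{"type":"array","items":{"type":"number"}},"turn":{"type":"number"}}}},"hand":{"type":"number"}},"required":["targets"]}

```bash
mkdir -p pics; cat > h.py <<'E'
import numpy as np, cv2
from cell import env
from scipy.spatial.transform import Rotation as Ro
def grab(n):
    p=env.camera_params(n); im,d=env.read_camera(n)
    np.savez(f'{n}.npz',im=im,d=d,**{k:np.array(v) for k,v in p.items()})
    return im,d,p
def load(n): 
    z=np.load(f'{n}.npz'); return z['im'],z['d'],z
def ray(p,u,v):
    K=np.array([[p['fx'],0,p['cx']],[0,p['fy'],p['cy']],[0,0,1.]],float)
    q=cv2.undistortPoints(np.array([[[u,v]]],float),K,np.array([float(p['k1']),0,0,0,0]))[0,0]
    return np.array([q[0],q[1],1.])
def at_depth(p,u,v,d): return np.array(p['R']).T@(ray(p,u,v)*d-np.array(p['t']))
def at_z(p,u,v,z):
    R=np.array(p['R']);c=-R.T@np.array(p['t']);r=R.T@ray(p,u,v)
    return c+r*(z-c[2])/r[2]
def proj(p,X):
    K=np.array([[p['fx'],0,p['cx']],[0,p['fy'],p['cy']],[0,0,1.]],float)
    return cv2.projectPoints(np.array([X],float),cv2.Rodrigues(np.array(p['R']))[0],np.array(p['t'],float),K,np.array([float(p['k1']),0,0,0,0]))[0][0,0]
def save(n,im,crop=None,s=1):
    if crop: u0,v0,u1,v1=crop; im=im[v0:v1,u0:u1]
    im=cv2.resize(im,None,fx=s,fy=s,interpolation=cv2.INTER_CUBIC)
    cv2.imwrite(f'pics/{n}.png',im[:,:,::-1])
E
python3 - <<'E'
from h import *
print(env.state())
for n in ('scene','top','wrist'):
    im,d,p=grab(n); save(n+'0',im); print(n,p)
E
```

```text
{'t': 0.0, 'joints': array([-1.27561713e+00,  4.91584978e-01,  1.55948492e+00, -1.34822348e-05,
        1.09167493e+00, -1.05584587e-01]), 'qvel': array([ 0.00045307, -0.00038179,  0.00164388,  0.00176474, -0.00049203,
       -0.00029191]), 'tau': array([-2.31212704e-03, -6.12643147e+01, -2.58183485e+01,  6.92591001e-02,
        4.82590136e-02, -1.07377684e-04]), 'eef_pos': array([ 243.80521416, -575.3058314 ,  291.63368779]), 'tcp_rot': array([-3.14044564e+00, -1.09534975e-04,  4.00769946e-01]), 'ft_force': array([ 0.362608  , -0.65228093, -0.17228593]), 'moment': array([-0.02128413,  0.02066257, -0.01506633]), 'opening': 0.9998367146643077}
scene {'fx': 394.3266402868653, 'fy': 394.3266402868653, 'cx': 316.13917358971787, 'cy': 203.03563306308985, 'k1': -0.05101593251612284, 'R': array([[ 0.84844718,  0.52922848,  0.00738939],
       [ 0.40075362, -0.63323418, -0.66212613],
       [-0.34573679,  0.56474037, -0.74935598]]), 't': array([-455.8324473 , -132.82297005, 1519.54525864])}
top {'fx': 382.8843855681787, 'fy': 382.8843855681787, 'cx': 321.6868984200942, 'cy': 196.79871943898544, 'k1': -0.03985064111242228, 'R': array([[ 2.19546046e-02, -9.99758501e-01, -9.67034655e-04],
       [-9.81690241e-01, -2.13747416e-02, -1.89281249e-01],
       [ 1.89214868e-01,  5.10492348e-03, -9.81922438e-01]]), 't': array([  29.25042335,  566.67180355, 1355.82412268])}
wrist {'fx': 296.1802822767048, 'fy': 296.1802822767048, 'cx': 317.5787635154077, 'cy': 201.00720789550914, 'k1': -0.039010335754527746, 'R': array([[ 0.38965207, -0.92095976, -0.00209453],
       [-0.88498506, -0.37505893,  0.27592072],
       [-0.25489745, -0.10565945, -0.96117812]]), 't': array([-622.80439993,  -31.7318434 ,  391.40301165])}
```

View pics/scene0.png

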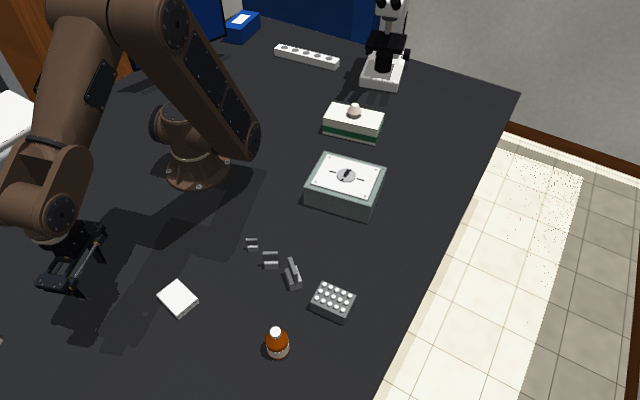

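View pics/top0.png

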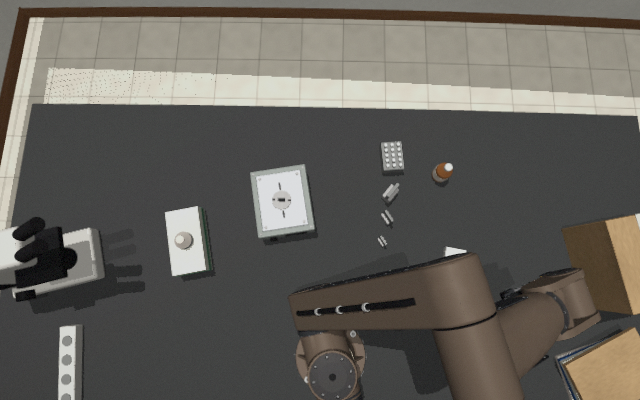

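View pics/wrist0.png

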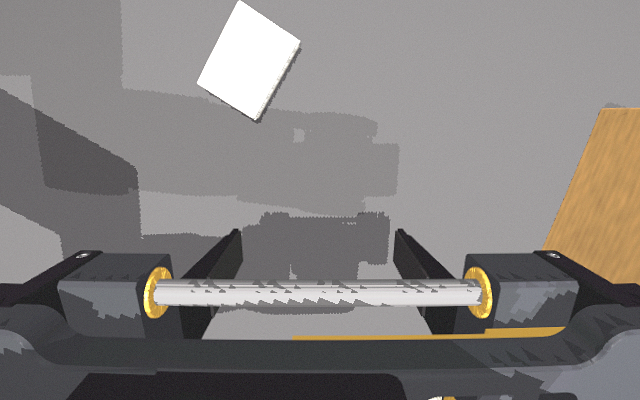

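Three upright key-like objects appear in the top view at about (390,192), (387,218) and (382,241). The unit is at (282,201). I'll enlarge both areas.

```bash
python3 - <<'E'
from h import *
im,d,p=load('top'); a=cv2.resize(im[165:265,345:425],None,fx=6,fy=6,interpolation=cv2.INTER_CUBIC)
cv2.imwrite('pics/tk.png',a[:,:,::-1])
save('tu',im,(235,150,330,245),6)
im2,d2,p2=load('scene'); save('sk',im2,(230,220,320,300),8)
save('su',im2,(295,145,395,225),8)
for u,v in[(390,192),(387,218),(382,241)]:
    print(at_z(p,u,v,60))
for u,v in [(268,265),(293,272),(250,245),(271,258)]: print(at_z(p2,u,v,40), d2[v,u])
E
```

```text
[ 588.21763715 -209.32306008   60.        ]
[ 491.52549765 -197.29083602   60.        ]
[ 407.8340941  -178.53234387   60.        ]
[ 506.75236123 -225.96774063   40.        ] 1209.1301
[ 584.20061795 -205.91974712   40.        ] 1111.4324
[ 415.07427497 -196.84634547   40.        ] 1251.5596
[ 499.51665458 -200.80062335   40.        ] 1194.0807
```

View pics/tk.png

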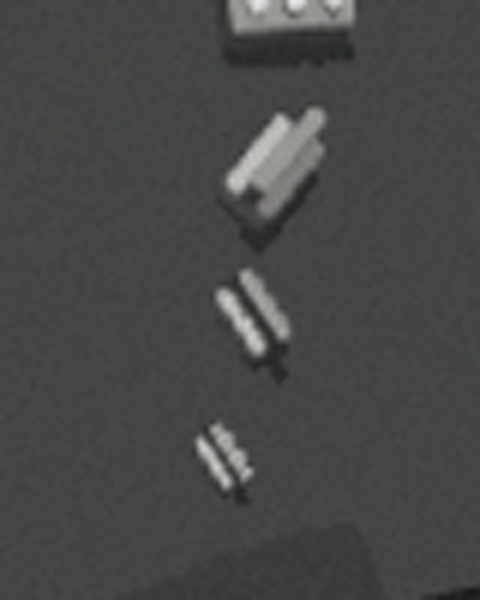

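View pics/sk.png

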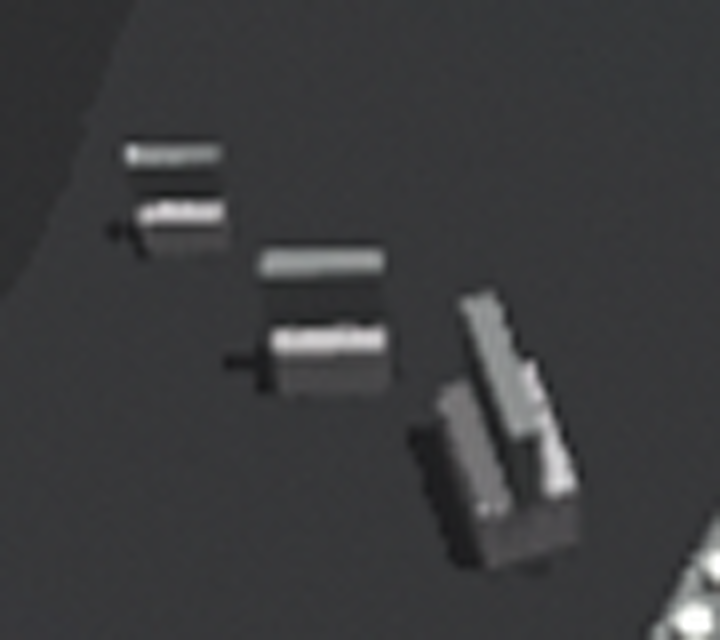

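View pics/tu.png

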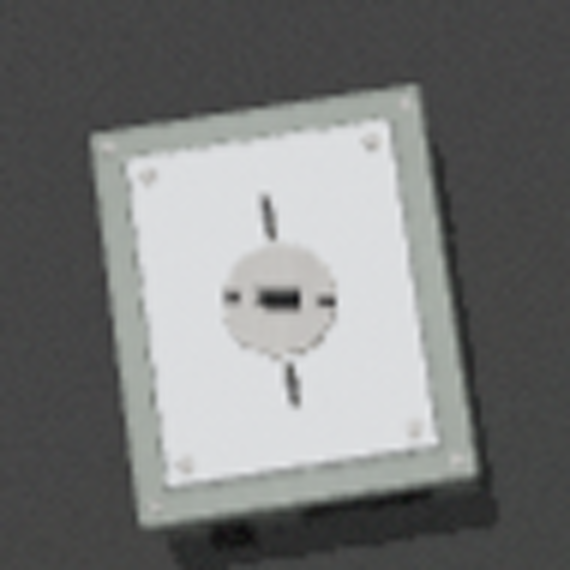

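View pics/su.png

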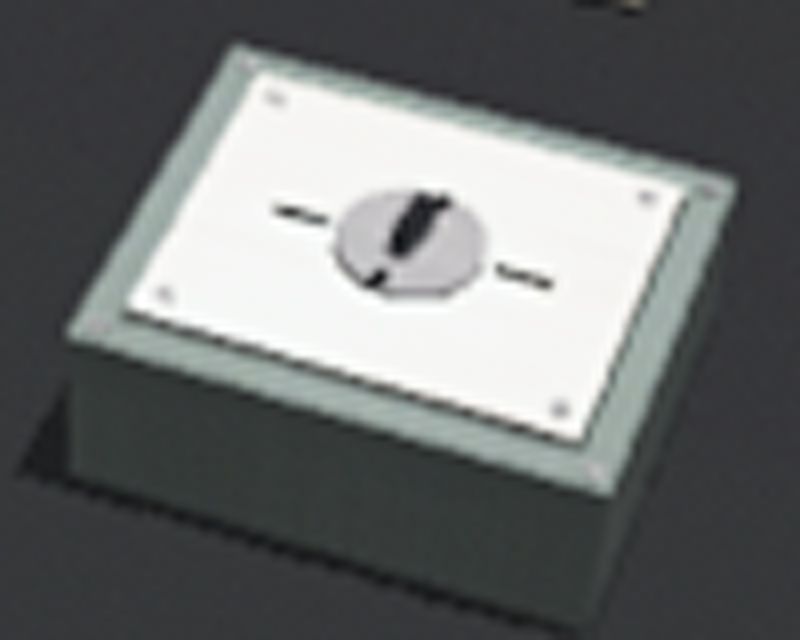

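```bash
python3 - <<'E'
from h import *
im,d,p=load('top'); q=lambda a,z,o:at_z(p,o[0]+(a[0]+.5)/6-.5,o[1]+(a[1]+.5)/6-.5,z)
def pr(n,a,b,z,o):
    A,B=q(a,z,o),q(b,z,o); v=B-A; print(n,((A+B)/2).round(1),'len',np.linalg.norm(v).round(1),'yaw',np.arctan2(v[1],v[0])%np.pi)
o=(345,165)
pr('big grip',(250,195),(318,115),107,o)
pr('mid grip',(246,271),(287,338),72,o)
pr('small grip',(216,425),(250,478),51,o)
o=(235,150)
pr('idx',(293,405),(267,197),96,o)
pr('slot',(335,301),(224,297),100,o)
pr('spig',(302,299),(257,299),121,o)
print(env.state()['t'])
E
```

```text
big grip [ 584.4 -208.   107. ] len 64.2 yaw 2.448124310585929
mid grip [ 499.7 -202.6   72. ] len 46.9 yaw 0.5436700626945115
small grip [ 412.9 -185.1   51. ] len 37.5 yaw 0.5729264573312323
idx [544.5 185.5  96. ] len 127.1 yaw 0.16397477019466816
slot [544.4 185.3 100. ] len 66.0 yaw 1.556060378250868
spig [540.6 182.9 121. ] len 26.3 yaw 1.5926318765708927
0.15
```

Measured grip lengths are big 64, middle 47 and small 38 mm (specified 48), so the key at top (387,218) is the one needed. Next I'll work out the approach and what the wrist camera will see.

```bash
cat >> h.py <<'E'
def rel(tgt,yaw,c0,yaw0):
    d=np.array(tgt,float)-np.array(c0,float); c,s=np.cos(yaw0),np.sin(yaw0)
    return [round(c*d[0]+s*d[1],2),round(s*d[0]-c*d[1],2),round(-d[2],2)],round(yaw0-yaw,4)
def wristmodel(xyz,yaw):  # hypothetical wrist camera params with TCP at xyz,yaw, tool down
    z=np.load('wrist.npz'); R0=Ro.from_euler('xyz',[np.pi,0,.4008]).as_matrix(); t0=np.array([243.8,-575.3,291.6])
    # camera in tool: Xc=R X+t ; X=R0 Xt+t0
    Rt=z['R']@R0; tt=z['R']@t0+z['t']
    R1=Ro.from_euler('xyz',[np.pi,0,yaw]).as_matrix()
    R=Rt@R1.T
    return dict(fx=z['fx'],fy=z['fy'],cx=z['cx'],cy=z['cy'],k1=z['k1'],R=R,t=tt-R@np.array(xyz,float))
E
python3 - <<'E'
from h import *
z=np.load('wrist.npz'); print('cam',-z['R'].T@z['t'])
for yaw in(.55,):
  for h in (200,230,260,300):
    p=wristmodel((500,-203,h),yaw); print(h,proj(p,(500,-203,72)),proj(p,(500,-203,0)),proj(p,(500,-203,32)))
p=wristmodel((470,-221,240),.55);print(proj(p,(500,-203,72)),proj(p,(500,-203,32)))
print(rel((500,-203,250),.55,(243.87,-575.47,292.26),.4008))
print(rel((470,-221,250),.55,(243.87,-575.47,292.26),.4008))
E
```

```text
cam [ 314.362446   -544.12367598  383.65899672]
200 [319.7136849  218.07992419] [319.37254067 194.68609882] [319.50278873 203.61037572]
230 [319.54973827 206.82948942] [319.27234917 187.82744705] [319.37990224 195.1902509 ]
260 [319.41816558 197.81116374] [319.18817978 182.06977031] [319.27848377 188.24723837]
300 [319.27848377 188.24723837] [319.09488405 175.6922499 ] [319.16796128 180.68727483]
[319.93038219 165.65376745] [319.71123624 159.30421568]
([np.float64(381.15), np.float64(-243.02), np.float64(42.26)], -0.1492)
([np.float64(346.51), np.float64(-238.15), np.float64(42.26)], -0.1492)
```

play_rows:
  targets:
    - {"linear": [40, -25, 6], "turn": -0.015}
    - {"linear": [85, -54, 14], "turn": -0.035}
    - {"linear": [130, -83, 22], "turn": -0.055}
    - {"linear": [175, -112, 30], "turn": -0.075}
    - {"linear": [220, -141, 38], "turn": -0.09}
    - {"linear": [265, -170, 46], "turn": -0.11}
    - {"linear": [310, -199, 54], "turn": -0.13}
    - {"linear": [350, -224, 60], "turn": -0.14}
    - {"linear": [381, -243, 62], "turn": -0.149}
    - {"linear": [381, -243, 62], "turn": -0.149}
    - {"linear": [381, -243, 62], "turn": -0.149}

```text
t: 1.52
eef_pos: [499.6, -203.4, 230.1]
tcp_rot: [-3.142, 0.0, 0.55]
ft_force: [-0.7, -0.1, 0.1]
opening: 1.001
```

```bash
python3 - <<'E'
from h import *
s=env.state(); print(s)
im,d,p=grab('wrist'); save('w1',im); save('w1c',im,(250,130,390,270),5)
E
```

```text
{'t': 1.525, 'joints': array([-5.08943591e-01,  4.45857270e-01,  1.83898130e+00, -2.95270796e-04,
        8.56978223e-01,  5.12020989e-01]), 'qvel': array([-1.78005679e-02, -3.08818106e-03,  1.17123016e-03, -1.10813932e-03,
       -4.40363164e-05,  3.23804606e-03]), 'tau': array([ 1.27107359e+00, -5.34142363e+01, -2.12316889e+01,  1.00507401e-01,
       -7.43388024e-03,  2.52550532e-02]), 'eef_pos': array([ 499.61341016, -203.35586544,  230.13624555]), 'tcp_rot': array([-3.14150657e+00,  3.04349912e-04,  5.50025106e-01]), 'ft_force': array([-0.73138005, -0.13666398,  0.12382368]), 'moment': array([ 0.0191827 ,  0.00305903, -0.03118847]), 'opening': 1.0011440671938696}
```

View pics/w1.png

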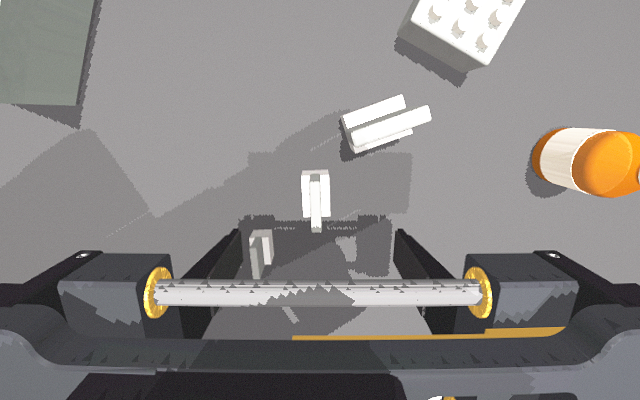

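View pics/w1c.png

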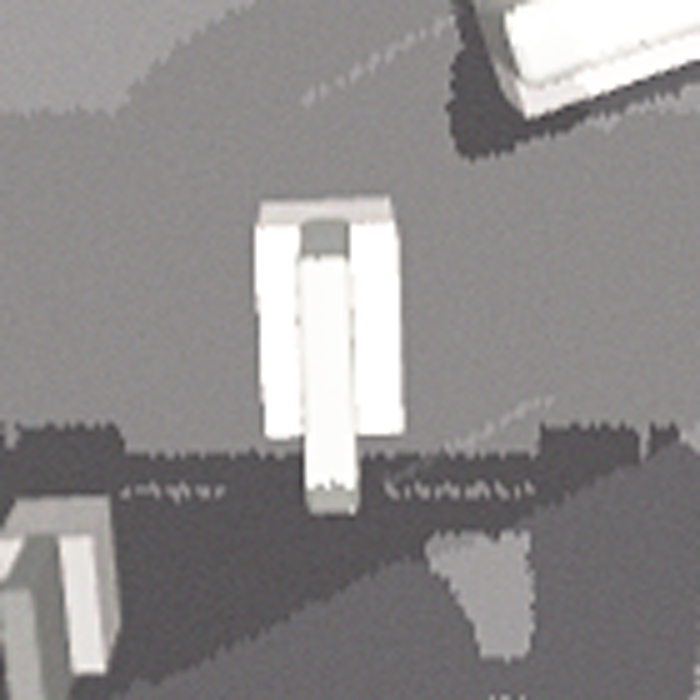

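The wrist crop shows the middle key: grip top running from (326.5,256) to (331,486) in the crop, sleeve below it, nearly aligned with the tool.

```bash
python3 - <<'E'
from h import *
im,d,p=load('wrist'); q=lambda a,z:at_z(p,250+(a[0]+.5)/5-.5,130+(a[1]+.5)/5-.5,z)
for n,z,c in [('grip',72,[(301,256),(352,256),(358,486),(304,485)]),('sleeve',32,[(256,222),(397,222),(404,433),(265,437)])]:
    P=np.array([q(a,z) for a in c]); f=(P[0]+P[1])/2; b=(P[2]+P[3])/2; v=f-b
    print(n,P.mean(0).round(1),np.linalg.norm(v).round(1),np.linalg.norm(P[0]-P[1]).round(1),np.linalg.norm(P[2]-P[3]).round(1),'yaw',np.arctan2(v[1],v[0]))
    print((P.mean(0)[:2]-[500,-203])@np.array([[np.cos(.55),np.sin(.55)],[np.sin(.55),-np.cos(.55)]]).T)
E
```

```text
grip [ 499.9 -198.9   72. ] 42.2 8.8 9.7 yaw 0.5661722104932186
[ 2.02473994 -3.57239347]
sleeve [ 497.4 -200.4   32. ] 44.7 28.0 28.8 yaw 0.5838682481194503
[-0.91842031 -3.56313168]
```

```bash
python3 - <<'E'
from h import *
im,d,p=load('wrist'); q=lambda a,z:at_z(p,250+(a[0]+.5)/5-.5,130+(a[1]+.5)/5-.5,z)
for n,z,c in [('grip',72,[(301,256),(352,256),(359,514),(306,514)]),('sleeve',32,[(256,222),(397,222),(404,433),(265,437)])]:
    P=np.array([q(a,z) for a in c]); f=(P[0]+P[1])/2; b=(P[2]+P[3])/2; v=f-b
    print(n,P.mean(0).round(1),np.linalg.norm(v).round(1),'yaw',np.arctan2(v[1],v[0]))
    print((P.mean(0)[:2]-[500,-203])@np.array([[np.cos(.55),np.sin(.55)],[np.sin(.55),-np.cos(.55)]]).T)
print(at_depth(p,250+330/5,130+300/5,d[190,316]), at_depth(p,250+330/5,130+350/5,d[200,316]))
E
```

```text
grip [ 497.6 -200.4   72. ] 47.7 yaw 0.5697292007492569
[-0.73355561 -3.44287953]
sleeve [ 497.4 -200.4   32. ] 44.7 yaw 0.5838682481194503
[-0.91842031 -3.56313168]
[ 511.08646256 -192.700712     71.47307024] [ 503.55406124 -197.30402136   72.26973555]
```

play_rows:
  hand: 45
  targets:
    - {"linear": [-0.8, -3.5, 10], "turn": -0.025}
    - {"linear": [-0.8, -3.5, 30], "turn": -0.025}
    - {"linear": [-0.8, -3.5, 55], "turn": -0.025}
    - {"linear": [-0.8, -3.5, 80], "turn": -0.025}
    - {"linear": [-0.8, -3.5, 100], "turn": -0.025}
    - {"linear": [-0.8, -3.5, 112], "turn": -0.025}
    - {"linear": [-0.8, -3.5, 118], "turn": -0.025}
    - {"linear": [-0.8, -3.5, 118], "turn": -0.025}
    - {"linear": [-0.8, -3.5, 118], "turn": -0.025}

```text
t: 2.7
eef_pos: [497.5, -200.6, 112.8]
tcp_rot: [3.141, -0.0, 0.575]
ft_force: [0.4, 0.2, 0.9]
opening: 0.473
```

play_rows:
  hand: 0
  targets:
    - {"linear": [0, 0, 0], "turn": 0}
    - {"linear": [0, 0, 0], "turn": 0}
    - {"linear": [0, 0, 0], "turn": 0}
    - {"linear": [0, 0, 0], "turn": 0}
    - {"linear": [0, 0, 0], "turn": 0}

```text
t: 3.32
eef_pos: [497.4, -200.6, 112.2]
tcp_rot: [3.141, -0.0, 0.575]
ft_force: [0.2, 0.2, 0.6]
opening: 0.101
```

```bash
python3 - <<'E'
from h import *
s=env.state(); print({k:s[k] for k in('t','eef_pos','tcp_rot','ft_force','moment','opening')})
im,d,p=grab('wrist'); save('w2c',im,(250,200,390,300),5)
E
```

```text
{'t': 3.325, 'eef_pos': array([ 497.40622011, -200.55760053,  112.2457994 ]), 'tcp_rot': array([ 3.14137992e+00, -3.74806259e-06,  5.74830517e-01]), 'ft_force': array([0.2377819 , 0.18399917, 0.59028339]), 'moment': array([-0.06710415, -0.01280051,  0.03492162]), 'opening': 0.10102558276186609}
```

View pics/w2c.png

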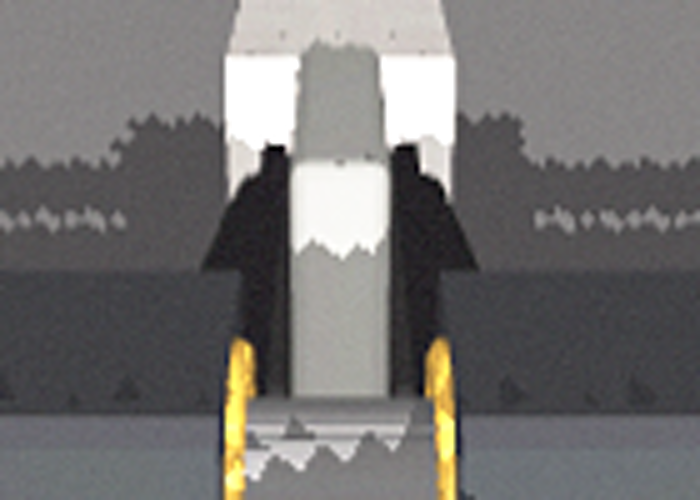

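Gripped: the key fills the pads, opening is 9.6 mm. The grip's front edge is at crop (290–388,160) and the sleeve's front edge at (225–455,55). I'll compute the key's offset in the tool, then lift and transit.

```bash
python3 - <<'E'
from h import *
im,d,p=load('wrist'); q=lambda a,z:at_z(p,250+(a[0]+.5)/5-.5,200+(a[1]+.5)/5-.5,z)
yaw=.575;c,s=np.cos(yaw),np.sin(yaw)
for n,z,L,a in [('g',72,24,(290,160)),('g',72,24,(388,160)),('s',32,21.5,(225,55)),('s',32,21.5,(455,55))]:
    v=(q(a,z)-[497.4,-200.56,0])[:2]; print(n,'x-L',c*v[0]+s*v[1]-L,'y',s*v[0]-c*v[1])
# hover above fastener: body bottom etc. Commanded now
c0=(497.6,-200.6,112.3)
E
```

```text
g x-L 0.2199086978413618 y -6.3280360591508185
g x-L 0.21694361026465003 y 3.0546730484065012
s x-L 0.3896222620603993 y -15.625895134158181
s x-L 0.3783381107830728 y 12.463875858287967
```

play_rows:
  targets:
    - {"linear": [0, 0, -8], "turn": 0}
    - {"linear": [0, 0, -35], "turn": 0}
    - {"linear": [0, 0, -75], "turn": 0}
    - {"linear": [5, -5, -115], "turn": -0.02}
    - {"linear": [22, -24, -145], "turn": -0.1}
    - {"linear": [48, -54, -165], "turn": -0.22}
    - {"linear": [78, -88, -168], "turn": -0.37}
    - {"linear": [110, -124, -168], "turn": -0.52}
    - {"linear": [142, -160, -168], "turn": -0.67}
    - {"linear": [170, -192, -168], "turn": -0.8}
    - {"linear": [192, -217, -168], "turn": -0.91}
    - {"linear": [204, -230, -168], "turn": -0.97}
    - {"linear": [208, -235, -168], "turn": -0.995}
    - {"linear": [208, -235, -168], "turn": -0.995}
    - {"linear": [208, -235, -168], "turn": -0.995}
    - {"linear": [208, -235, -168], "turn": -0.995}

```text
t: 5.38
eef_pos: [544.2, 109.1, 280.3]
tcp_rot: [3.142, 0.0, 1.568]
ft_force: [-0.3, -0.1, -1.5]
opening: 0.105
```

```bash
python3 - <<'E'
from h import *
s=env.state(); print({k:s[k] for k in('t','joints','eef_pos','tcp_rot','ft_force','moment','opening')})
im,d,p=grab('wrist'); save('w3',im); save('w3c',im,(240,60,400,180),5)
im,d,p=grab('top');save('t3',im,(235,150,335,250),6)
E
```

```text
{'t': 5.375, 'joints': array([ 7.88398011e-02,  4.04843076e-01,  1.74672080e+00, -1.44217950e-04,
        9.89971892e-01,  8.14294058e-02]), 'eef_pos': array([544.20211706, 109.07574721, 280.26451974]), 'tcp_rot': array([3.14152615e+00, 1.15546000e-04, 1.56828585e+00]), 'ft_force': array([-0.25031335, -0.09934078, -1.46333063]), 'moment': array([ 0.07912664, -0.07724388, -0.02371968]), 'opening': 0.10528538320652418}
```

View pics/w3.png

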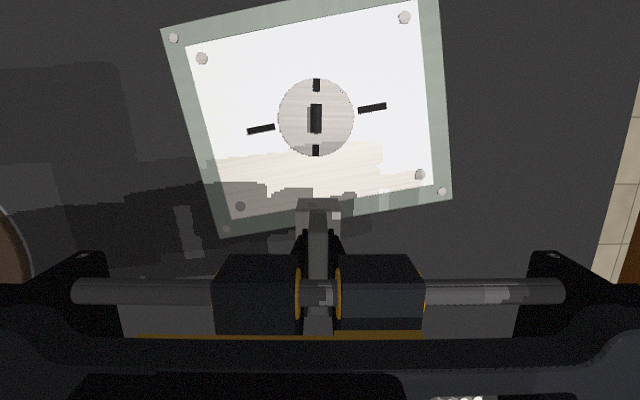

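View pics/w3c.png

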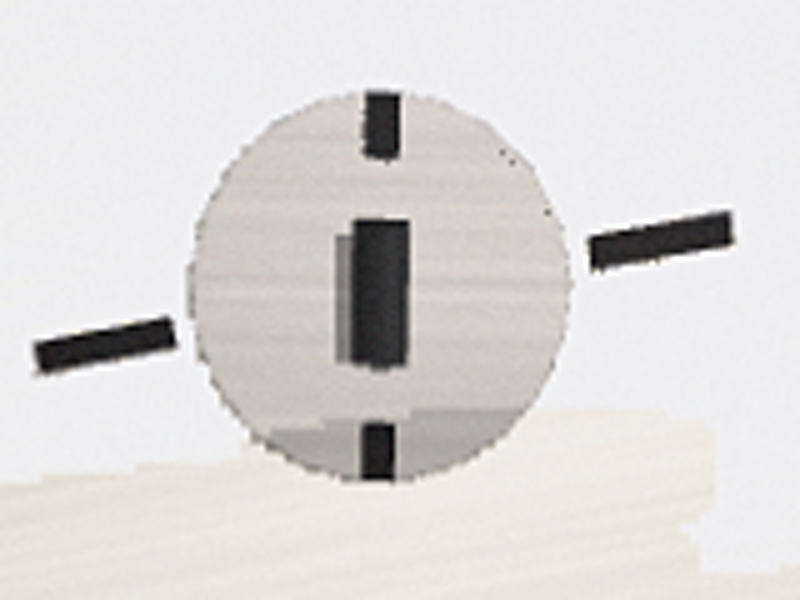

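The wrist view shows the head circle spanning crop (194–572, 90–482), slot ends at (382,92) and (377,480), and index lines from (36,357) to (733,228).

```bash
python3 - <<'E'
from h import *
im,d,p=load('wrist'); q=lambda a,z:at_z(p,240+(a[0]+.5)/5-.5,60+(a[1]+.5)/5-.5,z)
tcp=np.array([544.2,109.08]);yaw=1.568;c,s=np.cos(yaw),np.sin(yaw)
def T(P): v=P[:2]-tcp; return np.array([c*v[0]+s*v[1],s*v[0]-c*v[1]]).round(2)
A,B=q((377,480),100),q((382,92),100); print('slot',T((A+B)/2),((A+B)/2).round(1),np.linalg.norm(A-B),np.arctan2(*(B-A)[[1,0]]))
C,D=q((194,286),100),q((572,286),100);print('circ',T((C+D)/2),np.linalg.norm(C-D))
A,B=q((36,357),96),q((733,228),96); print('idx',T((A+B)/2),((A+B)/2).round(1),np.linalg.norm(A-B),np.arctan2(*(B-A)[[1,0]]))
u,v=240+385//5,60+290//5; print('depth spig',at_depth(p,u,v,d[v,u]))
u,v=240+450//5,60+290//5; print('depth head',at_depth(p,u,v,d[v,u]))
# spigot base ~ z=121 top rectangle, dark region incl. sides
k=np.load('top.npz');
o=(235,150)
E
```

```text
slot [77.53 -3.22] [541.2 186.6 100. ] 66.69430063255946 1.5526771402747759
circ [78.59 -2.59] 67.05907492031389
idx [77.45 -3.03] [541.4 186.5  96. ] 127.83328101098745 0.17425961430925738
depth spig [542.60100855 186.68316014 119.79895818]
depth head [554.06303415 186.57040368 100.3574062 ]
```

View pics/t3.png

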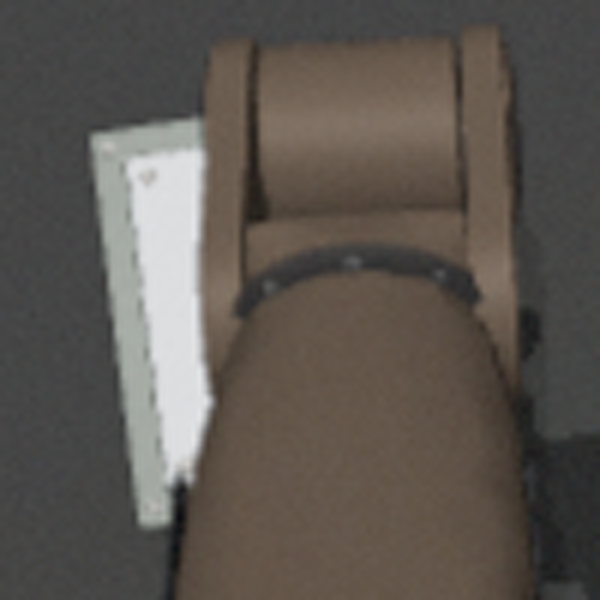

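play_rows:
  targets:
    - {"linear": [15, -0.4, 5], "turn": 0.015}
    - {"linear": [40, -0.8, 12], "turn": 0.015}
    - {"linear": [62, -1.2, 22], "turn": 0.015}
    - {"linear": [74, -1.4, 30], "turn": 0.015}
    - {"linear": [77.2, -1.4, 36], "turn": 0.015}
    - {"linear": [77.2, -1.4, 40], "turn": 0.015}
    - {"linear": [77.2, -1.4, 40], "turn": 0.015}
    - {"linear": [77.2, -1.4, 40], "turn": 0.015}

```text
t: 6.48
eef_pos: [543.0, 186.6, 240.4]
tcp_rot: [3.141, 0.0, 1.554]
ft_force: [0.2, 0.5, -1.8]
opening: 0.104
```

```bash
python3 - <<'E'
from h import *
s=env.state(); print({k:s[k] for k in('t','eef_pos','tcp_rot','ft_force','moment','opening')})
im,d,p=grab('wrist'); save('w4c',im,(240,130,400,250),5)
im,d,p=grab('scene');save('s4',im,(295,115,395,195),8)
E
```

```text
{'t': 6.475, 'eef_pos': array([543.00881418, 186.58030333, 240.44368448]), 'tcp_rot': array([3.14122659e+00, 4.90252896e-05, 1.55422326e+00]), 'ft_force': array([ 0.23894894,  0.54930731, -1.81748209]), 'moment': array([-0.05602824, -0.06714928,  0.00270771]), 'opening': 0.10394053828571263}
```

View pics/w4c.png

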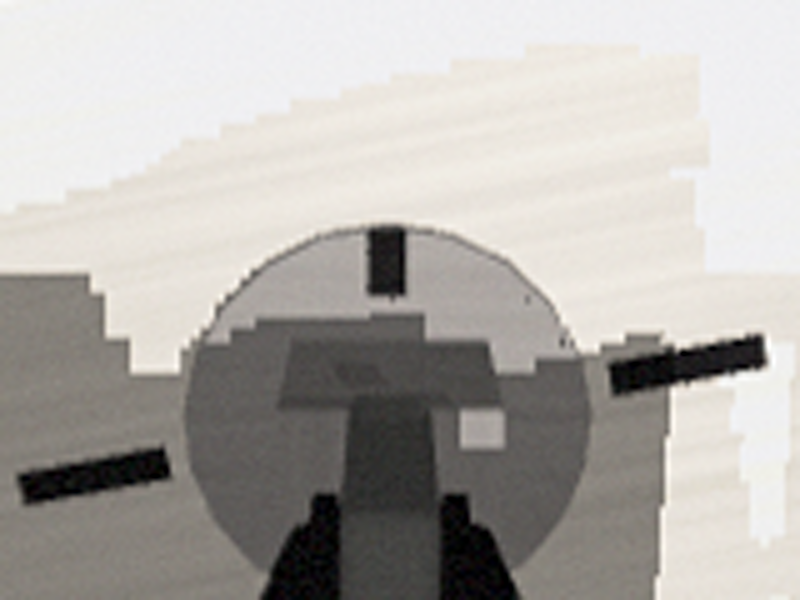

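View pics/s4.png

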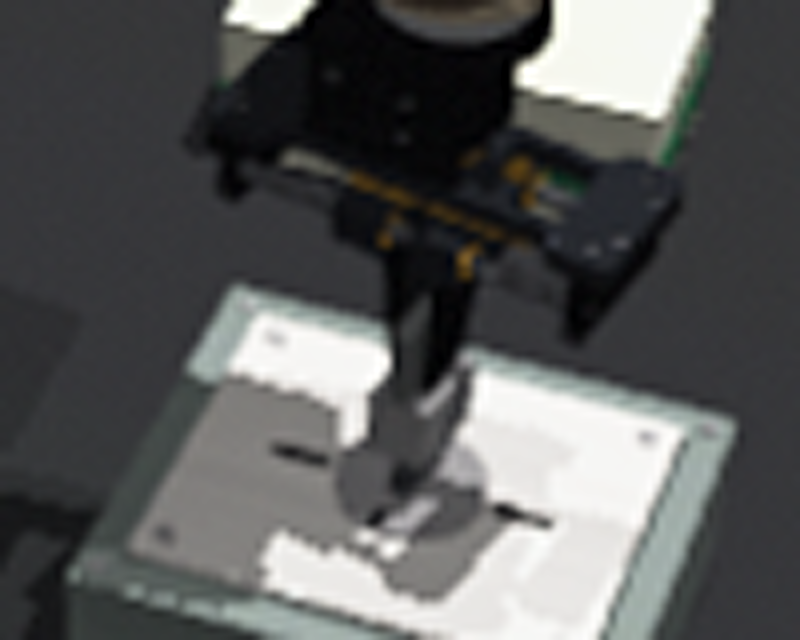

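```bash
python3 - <<'E'
from h import *
im,d,p=load('wrist'); q=lambda a,z:at_z(p,240+(a[0]+.5)/5-.5,130+(a[1]+.5)/5-.5,z)
tcp=np.array([543.01,186.58]);yaw=1.554;c,s=np.cos(yaw),np.sin(yaw)
def T(P): v=P[:2]-tcp; return np.array([c*v[0]+s*v[1],s*v[0]-c*v[1]]).round(2)
b=240.44-112.2
print('key bot',T(q((291,341),b)),T(q((492,341),b)),'x should be 21.5')
print('key shoulder',T(q((276,408),b+32)),T(q((503,408),b+32)))
print('grip top',T(q((341,510),b+72)),T(q((440,510),b+72)))
print('circle y',T(q((186,420),100)),T(q((592,420),100)))
print('slot end',T(q((387,226),100)),'minus34')
A,B=q((20,490),96),q((766,350),96);print('idx',T((A+B)/2),np.linalg.norm(A-B))
E
```

```text
key bot [ 22.73 -15.39] [22.73 13.35] x should be 21.5
key shoulder [ 23.01 -15.14] [23.01 12.59]
grip top [25.69 -5.87] [25.69  3.6 ]
circle y [  1.46 -34.99] [ 1.45 32.14]
slot end [33.98 -1.72] minus34
idx [-0.07 -1.64] 128.14773882895383
```

```bash
python3 - <<'E'
from h import *
im=cv2.imread('pics/w3.png')[:,:,::-1]; 
def g(x): return np.clip((x/255.)**.5*255,0,255).astype(np.uint8)
a=g(im[190:260,270:370]); im4=load('wrist')[0]; b=g(im4[190:260,270:370])
c=cv2.resize(np.hstack([a,b]),None,fx=4,fy=8,interpolation=cv2.INTER_NEAREST)
cv2.imwrite('pics/cmp.png',c[:,:,::-1])
E
```

```text
(no output)
```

View pics/cmp.png

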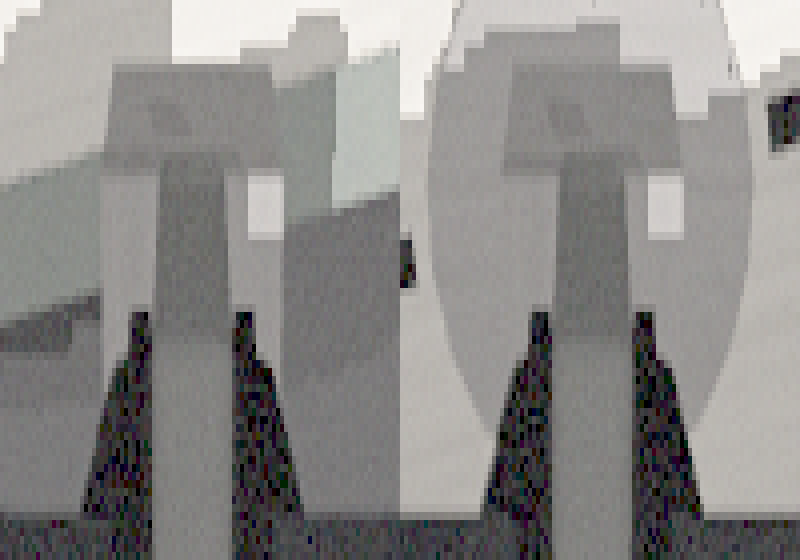

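```bash
python3 - <<'E'
from h import *
R=np.array([[ 0.38965207, -0.92095976, -0.00209453],[-0.88498506, -0.37505893,  0.27592072],[-0.25489745, -0.10565945, -0.96117812]]);t=np.array([-622.80439993,  -31.7318434 ,  391.40301165])
def rep(R,t,tcp,rot):
    Rt=Ro.from_euler('xyz',rot).as_matrix(); print('pos',(Rt.T@(-R.T@t-tcp)).round(2),'rot',Ro.from_matrix(R@Rt).as_rotvec().round(4))
rep(R,t,np.array([ 243.80521416, -575.3058314 ,  291.63368779]),[-3.14044564e+00, -1.09534975e-04,  4.00769946e-01])
z=np.load('wrist.npz'); rep(z['R'],z['t'],np.array([543.00881418, 186.58030333, 240.44368448]),[3.14122659e+00, 4.90252896e-05, 1.55422326e+00])
p=env.camera_params('wrist');s=env.state();rep(np.array(p['R']),np.array(p['t']),s['eef_pos'],s['tcp_rot'])
E
```

```text
pos [ 77.14  -1.29 -92.02] rot [ 0.2187  0.2203 -1.56  ]
pos [ 78.65  -1.03 -91.95] rot [ 0.2175  0.2193 -1.5601]
pos [ 78.65  -1.03 -91.92] rot [ 0.2175  0.2193 -1.5601]
```

In this one image the key sits about (+1.2, +0.5) mm in tool x,y from the fastener. I'll correct that and descend onto the spigot.

play_rows:
  targets:
    - {"linear": [-1.1, -0.5, 1], "turn": 0}
    - {"linear": [-1.1, -0.5, 4], "turn": 0}
    - {"linear": [-1.1, -0.5, 6.5], "turn": 0}
    - {"linear": [-1.1, -0.5, 9], "turn": 0}
    - {"linear": [-1.1, -0.5, 11], "turn": 0}
    - {"linear": [-1.1, -0.5, 13], "turn": 0}
    - {"linear": [-1.1, -0.5, 14], "turn": 0}
    - {"linear": [-1.1, -0.5, 14], "turn": 0}

```text
t: 7.58
eef_pos: [542.3, 185.9, 226.2]
tcp_rot: [-3.142, 0.0, 1.555]
ft_force: [-1.0, 0.1, -1.4]
opening: 0.103
```

play_rows:
  targets:
    - {"linear": [0, 0, 2], "turn": 0}
    - {"linear": [0, 0, 4], "turn": 0}
    - {"linear": [0, 0, 6], "turn": 0}
    - {"linear": [0, 0, 7], "turn": 0}
    - {"linear": [0, 0, 8], "turn": 0}
    - {"linear": [0, 0, 9], "turn": 0}
    - {"linear": [0, 0, 9], "turn": 0}

```text
t: 8.45
eef_pos: [542.3, 185.9, 217.1]
tcp_rot: [-3.142, 0.0, 1.555]
ft_force: [0.6, 0.2, -1.2]
opening: 0.105
```

play_rows:
  targets:
    - {"linear": [0, 0, 2], "turn": 0}
    - {"linear": [0, 0, 3], "turn": 0}
    - {"linear": [0, 0, 4], "turn": 0}
    - {"linear": [0, 0, 5], "turn": 0}
    - {"linear": [0, 0, 5.5], "turn": 0}
    - {"linear": [0, 0, 5.5], "turn": 0}

```text
t: 9.2
eef_pos: [542.3, 185.9, 211.9]
tcp_rot: [3.141, 0.0, 1.555]
ft_force: [-1.2, 0.0, 2.0]
opening: 0.103
```

Contact is about 3 N and the sleeve is at the head. I'll dwell slightly pressed for step 1, then turn the first half.

play_rows:
  targets:
    - {"linear": [0, 0, 0.4], "turn": 0}
    - {"linear": [0, 0, 0.4], "turn": 0}
    - {"linear": [0, 0, 0.4], "turn": 0}
    - {"linear": [0, 0, 0.4], "turn": 0.05}
    - {"linear": [0, -0.1, 0.4], "turn": 0.13}
    - {"linear": [0, -0.15, 0.4], "turn": 0.22}
    - {"linear": [0.05, -0.2, 0.4], "turn": 0.31}
    - {"linear": [0.05, -0.3, 0.4], "turn": 0.4}
    - {"linear": [0.1, -0.35, 0.4], "turn": 0.5}
    - {"linear": [0.1, -0.4, 0.4], "turn": 0.6}
    - {"linear": [0.15, -0.45, 0.4], "turn": 0.7}
    - {"linear": [0.15, -0.45, 0.4], "turn": 0.7}

```text
t: 10.7
eef_pos: [542.5, 186.0, 211.6]
tcp_rot: [3.14, -0.001, 0.855]
ft_force: [3.2, -1.7, 3.2]
opening: 0.103
```

```bash
python3 - <<'E'
from h import *
s=env.state(); print({k:s[k] for k in('t','joints','eef_pos','tcp_rot','ft_force','moment','opening')})
im,d,p=grab('wrist'); save('w5c',im,(230,120,410,260),4)
E
```

```text
{'t': 10.7, 'joints': array([ 2.15193536e-01,  5.12312561e-01,  1.77469142e+00, -5.39684206e-04,
        8.52795013e-01,  9.30913894e-01]), 'eef_pos': array([542.52007465, 185.95798648, 211.55325412]), 'tcp_rot': array([ 3.14019515e+00, -1.19567955e-03,  8.55431488e-01]), 'ft_force': array([ 3.15085901, -1.68350328,  3.24034126]), 'moment': array([-0.43046696, -0.65226218,  0.00073839]), 'opening': 0.1026413125119138}
```

View pics/w5c.png

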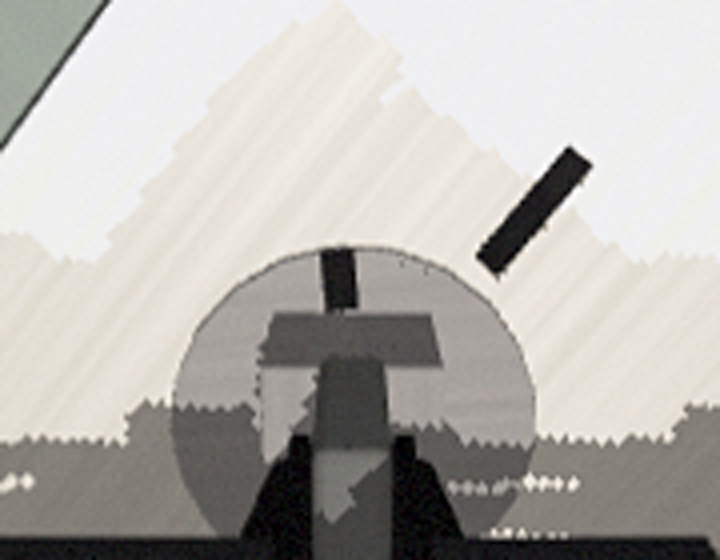

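play_rows:
  targets:
    - {"linear": [0, 0.1, 0], "turn": 0.08}
    - {"linear": [0, 0.2, 0], "turn": 0.17}
    - {"linear": [0, 0.2, 0], "turn": 0.26}
    - {"linear": [0.05, 0.2, 0], "turn": 0.35}
    - {"linear": [0.1, 0.2, 0], "turn": 0.44}
    - {"linear": [0.1, 0.2, 0], "turn": 0.53}
    - {"linear": [0.1, 0.2, 0], "turn": 0.62}
    - {"linear": [0.1, 0.2, 0], "turn": 0.7}
    - {"linear": [0.1, 0.2, 0], "turn": 0.75}
    - {"linear": [0.1, 0.2, 0], "turn": 0.765}
    - {"linear": [0.1, 0.2, 0], "turn": 0.765}

```text
t: 12.12
eef_pos: [542.8, 185.8, 211.6]
tcp_rot: [3.141, -0.002, 0.092]
ft_force: [4.6, -3.4, 3.1]
opening: 0.104
```

```bash
python3 - <<'E'
from h import *
s=env.state(); print({k:s[k] for k in('t','joints','eef_pos','tcp_rot','ft_force','moment','opening')})
im,d,p=grab('wrist'); save('w6c',im,(230,90,410,230),4)
E
```

```text
{'t': 12.125, 'joints': array([ 2.14870432e-01,  5.12537688e-01,  1.77420121e+00, -9.52210487e-04,
        8.52977713e-01,  1.69416076e+00]), 'eef_pos': array([542.79945305, 185.7687525 , 211.56323867]), 'tcp_rot': array([ 3.14111052e+00, -1.94996265e-03,  9.21321102e-02]), 'ft_force': array([ 4.56037911, -3.39274162,  3.14383125]), 'moment': array([-0.79183466, -0.84177962,  0.08030569]), 'opening': 0.10418875938885536}
```

View pics/w6c.png

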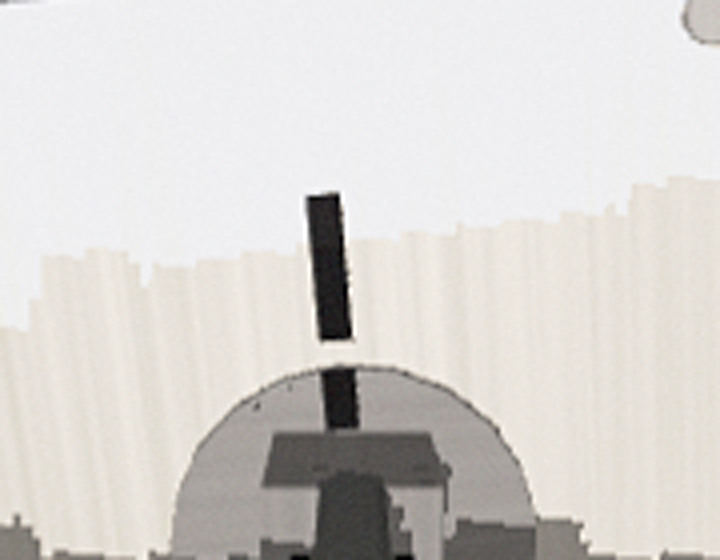

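The slot is in line with the index line in the crop (slot at (340,400), index at (330,265)). I'll ease the side load and press down.

play_rows:
  targets:
    - {"linear": [0.2, 0.2, 0.3], "turn": 0}
    - {"linear": [0.3, 0.3, 1], "turn": 0}
    - {"linear": [0.3, 0.3, 2], "turn": 0}
    - {"linear": [0.3, 0.3, 3], "turn": 0}
    - {"linear": [0.3, 0.3, 4], "turn": 0}
    - {"linear": [0.3, 0.3, 5], "turn": 0}
    - {"linear": [0.3, 0.3, 5.5], "turn": 0}
    - {"linear": [0.3, 0.3, 6], "turn": 0}
    - {"linear": [0.3, 0.3, 6], "turn": 0}

```text
t: 13.3
eef_pos: [542.9, 185.7, 206.2]
tcp_rot: [3.141, -0.002, 0.091]
ft_force: [4.0, -3.7, 10.7]
opening: 0.103
```

play_rows:
  targets:
    - {"linear": [0.2, 0.2, 0.4], "turn": 0}
    - {"linear": [0.2, 0.2, 0.8], "turn": 0}
    - {"linear": [0.2, 0.2, 1.2], "turn": 0}
    - {"linear": [0.2, 0.2, 1.2], "turn": 0}

```text
t: 13.8
eef_pos: [542.9, 185.7, 206.0]
tcp_rot: [-3.141, -0.002, 0.091]
ft_force: [-0.7, -3.5, 23.1]
opening: 0.105
```

It meets a firm stop at z 206.0 with 23 N. I'll check the panel's height and the slot.

```bash
python3 - <<'E'
from h import *
s=env.state(); print({k:s[k] for k in('t','eef_pos','tcp_rot','ft_force','moment','opening')})
im,d,p=grab('wrist'); save('w7',im); save('w7c',im,(230,90,410,230),4)
E
```

```text
{'t': 13.8, 'eef_pos': array([542.94414822, 185.67515663, 206.00598149]), 'tcp_rot': array([-3.14145659e+00, -2.30914961e-03,  9.06654439e-02]), 'ft_force': array([-0.73962694, -3.5231372 , 23.10443284]), 'moment': array([-0.71637019,  0.47268096,  0.03324104]), 'opening': 0.10540106369408471}
```

View pics/w7.png

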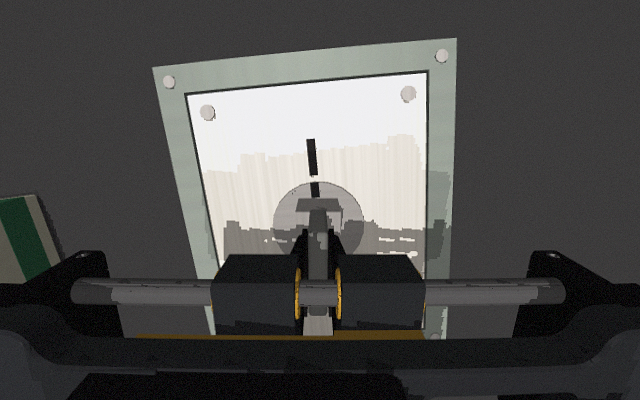

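View pics/w7c.png

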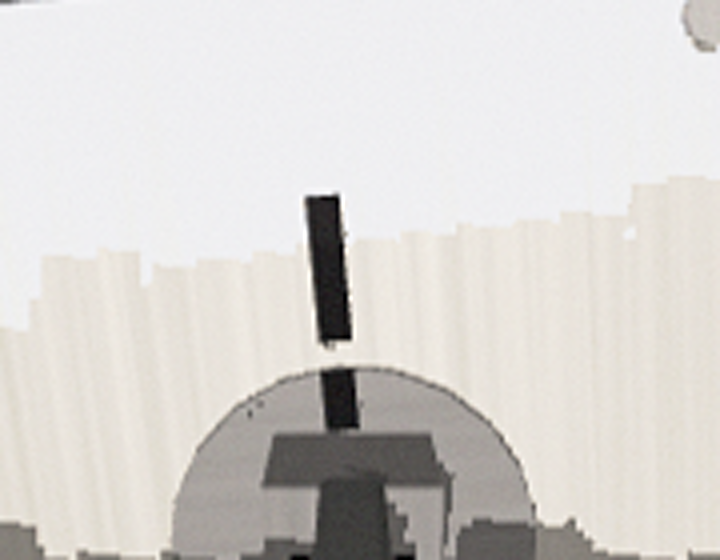

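```bash
python3 - <<'E'
from h import *
im,d,p=load('wrist')
def zz(u,v): return np.median([at_depth(p,a,b,d[b,a])[2] for a in range(u-4,u+5) for b in range(v-2,v+3)])
for n,pts in (('frame',[(250,73),(350,63),(400,60)]),('panel',[(250,97),(350,90),(390,110),(250,120)])):print(n,[round(zz(*q),2) for q in pts])
A=at_z(p,230+(322+.5)/4-.5,90+265/4,90);
f=lambda a:at_z(p,230+(a[0]+.5)/4-.5,90+(a[1]+.5)/4-.5,92)
a,b=f((335,341)),f((322,196));c,e=f((342,429)),f((338,370))
print(np.arctan2(*(b-a)[[1,0]]),np.arctan2(*(e-c)[[1,0]]))
E
```

```text
frame [np.float64(89.37), np.float64(89.36), np.float64(89.45)]
panel [np.float64(89.4), np.float64(89.47), np.float64(89.51), np.float64(89.38)]
0.1744723763474555 0.15322660143015343
```

The panel (89.4 mm) is flush with the frame (89.4 mm), and the slot and index line differ by 0.02 rad. Handing in.

```bash
python3 - <<'E'
from cell import env
env.job_done(); s=env.state(); print(s['t'],s['eef_pos'],s['ft_force'],s['opening'])
E
```

```text
the job is handed in; nothing more can be done
the job is handed in; nothing more can be done
```

I picked up the middle-sized key and seated its sleeve on the spigot. I turned the fastener about 1.4 rad clockwise until the slot lined up. Then I pressed the panel home and handed the job in at about 13.9 s, still gripping and pressing. The system gives no verdict, so whether it passed is unknown.

**Last checks before handing in:**
- **Panel:** its surface and the frame both read about 89.4 mm in the wrist depth image, so it is flush. The press met a firm stop with about 23 N upward on the tool.
- **Slot:** it measured 0.153 rad against 0.174 rad for the index lines, about 0.02 rad apart.
- **Grip:** the opening was about 10 mm, so the key was still between the fingers.
- **Sleeve:** I judged it fully down from contact at the expected height and the wrist view, not from a direct measurement of the gap.

**What disagreed:**
- The wrist and top cameras differed by 1–3 mm.
- The wrist camera's reported position on the tool shifted by about 1.5 mm between poses. I aligned the key to the fastener within a single image instead, and the sleeve went on without noticeable side force.
- A side load of about 3.5 N was still there at the end.

I did not touch the bystanders, but I also did not check their positions again at the end.

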